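Refit the hand knob of a copy-stand height drive and hold its clutch released

ROBOT

A 6-joint arm with a two-finger parallel gripper is mounted at the origin on the work surface. World frame = base frame: x ahead of the robot, y to its left, z up, the work surface at z = 0. Lengths are in m, angles in rad, forces in N, time in s.
With the tool pointing down it reaches from about 0.25 to 0.8 m from the base axis. Payload 3.9 kg.
Tool frame: the origin (TCP) lies midway between the tips of the shut fingers; the grasp point (between the pads) lies manip.hold_point_z behind it (manip.hold_point_z is the distance from the TCP to the grasp point, in m); z points along the fingers, y is the line along which they close (so a half turn about z gives the same grasp; the last joint's range is limited). The gripper opens to 85 mm and grips with 20 to 120 N. Pads are 22 mm wide; open, the fingers measure 114 mm over their backs; the gripper's body (76 mm by 85 mm) begins 54 mm behind the grasp point. The pads swing forward as they close: fully open they stand 13 mm farther back than shut.
Start: joints at [-1.151, 0.26, -0.138, 1.173, 0, 1.571], TCP at [0.214, -0.479, 0.231] pointing down, gripper open.
Joint ranges: [-2.78, 2.78], [-0.83, 1.72], [-1.28, 1.37], [-1.9, 2.12], [-1.57, 1.48], [-3.14, 3.14]. Speed limits (rad/s): [2.57, 2.57, 3.14, 3.14, 3.14, 3.14].

INTERFACE

Orientations are given as a unit quaternion [w, x, y, z].
In Python, from workcell import manip, imaging gives the robot as it stands.
- The arm moves only by the tool carry_out, never from a script. Its argument "motion" is a list of rows, each a list of 3 entries, a list of its own where there are three numbers: the turn, a rotation vector about the tool's x, y, z in degrees, then the shift along the tool's x, y, z in cm, then the opening, from -1 (shut) to 1 (fully open). In form: [[[ax, ay, az], [x, y, z], fingers], ...]. A call has 1 to 20 rows; each row shifts and turns the commanded pose from where the row before left it, along the tool's axes as they then stand; what a row does not reach is not made up. A row lasts 1/10 s, in which the tool goes at most 50 mm and 8.59 degrees, less where a joint would pass 70% of its speed; a pose out of reach is approached as far as the arm can. A call is refused whole if a number of a shift passes 5 or a number of a turn 8.59, either way. A call with a gripper value outside its range is refused whole. The fingers move at their own pace and stop on an object; the grip force is fixed at half the most. Time passes only in rows, so rows that do not move let the fingers close. It gives the time, the measured TCP pose, the force, the opening and the grip force at its end, in the units of the state.
- manip.sense(): the state, without advancing time (a new reading comes with each control period).
- imaging.capture(name): name is "scene" or "top" or "wrist"; returns the picture (420x560x3 uint8, red, green, blue); there is no depth.
- imaging.get_calibration(name): a dict with "mtx" (3x3 intrinsics, pixels), "R" (3x3) and "t" (3): a world point X has camera coordinates R X + t. Camera axes: x right, y down, z forward; pixel columns grow to the right and rows downward; lengths in m; the calibration is good to about 2 mm. A picture is of the moment at which its call begins: read the wrist's pose just before it. get_calibration takes no time and is no camera call; for the wrist camera it gives the pose at the moment of the call.
- manip.finish_job(): hands the job in; it is judged then, once.
The state is a dict: "t": time; "joint_pos": joint angles; "dq": joint speeds; "effort": joint torques, N m; "eef_pos": TCP position; "ee_rot": TCP orientation; "ft_force": force on the tool from outside, world axes, zero at the start; "ft_torque": the same for the moment, N m; "width": finger opening in m; "grasp_force": force on a finger pad.
Only numpy, scipy, OpenCV 4.12 (cv2) and the standard library are available. Lean on these libraries where they do the work, as an engineer would, in place of code of your own. Each camera call takes 0.05 s, during which the arm holds its last target. There are 200 camera calls.

TASK

On the copy-stand drive, first turn the brass hex nut round the shaft clockwise until it is snug at its stop. Then fit the loose grey knob on the D-shaped shaft, its pointed end over the shaft's flat, fully home on the collar, and press shaft and knob right down against the spring so that the clutch is released; finish while still gripping the knob and keeping it pressed down, and leave the other things on the bench where they are.

Things in the scene. Friction and masses are not known exactly. Their poses are not given: they have to be found in the camera images.
- drive: Grey copy-stand drive housing, fixed. Origin on the bench under the shaft axis, z up. Flat top 136 (x) x 96 (y) mm, 60 mm above the bench, bare but for the nut and shaft at its centre and four 3 mm screw heads near its corners. Foot plate 150 x 110 x 10 mm; a 40 mm tube sticks out of its far (+x) side to x = 120 mm.
- nut_mid (a point): Centre of the brass hex nut round the shaft: 36 mm across flats, 42 mm over corners, 14 mm high; its underside is 1 mm above the housing top. Face normals along its own +x and every 60 degrees from there; the axes turn with the nut, z up. The shaft rises through it to 43 mm above the housing top.
- nut (a joint): Turn of the nut in rad; grows as it is turned clockwise seen from above (tightening), up to a firm stop at 1.5. Starts between 0.1 and 0.5. Turns stiffly (0.12 N m) and stays where it is left.
- shaft_collar (a point): On the shaft axis, in the top plane of the steel collar (22 mm across): 85 mm above the bench at rest, 10 mm above the nut. From here the D-shaped end rises 18 mm: 14 mm in diameter, one flat 4 mm from the axis, 1.8 mm top chamfer. z up; the flat faces this point's +x. The shaft turns only stiffly (0.25 N m). Collar, D end and this point sink together when pressed.
- plunger (a joint): How far collar and D end are pressed down, in m: 0 at rest, 0.008 at the bottom stop. Spring: about 3 N to start, 8.5 N at the bottom; springs back when let go.
- knob_mid (a point): Centre of the loose grey plastic hand knob, 48 mm tall, 80 g, standing mouth down on the bench; z up. Lower 24 mm: round skirt, 50 mm across. Upper 24 mm: bar grip, 18 mm wide (y), along x from -24 to +20 mm, then tapering to a pointed end at +29 mm; a small tooth on the skirt's rim points the same way.
- knob_mouth (a point): Centre of the knob's underside, 24 mm below knob_mid, same axes. Here opens the D-shaped bore: 21 mm deep, 16 mm in diameter, its flat 5 mm from the axis on the +x side (under the grip's pointed end). Home on the shaft, this underside rests on the collar.
- lens: Bystander: black camera lens standing on end, 76 mm across, 78 mm tall; origin at the centre of its underside.
- lenscap: Bystander: black lens cap lying flat, 58 mm across, 11 mm thick; origin at the centre of its underside.
- loupe: Bystander: bare steel loupe, 44 mm across, 46 mm tall; origin at the centre of its underside.
- clamp: Bystander: small black clamp, 50 x 69 x 30 mm; origin at the centre of its underside.
- driver: Bystander: black-handled screwdriver, 200 mm long, 26 mm thick; origin at the centre of its underside.
- jar: Bystander: small capped jar, 60 mm across, 75 mm tall; origin at the centre of its underside.
- scale: Bystander: white L-shaped photo scale lying flat, arms 150 and 92 mm, 5 mm thick; origin at the centre of its underside.
Things that resemble listed ones, but are neither listed nor needed, are in the scene too. Leave any orange or pink look-alike of the part that bears knob_mid alone.

How it is judged:
By the outcome, as a careful person would: the job done as asked, in the order asked, and still so for the second after the job is handed in, while the arm keeps its last pose, push and grip.
It also fails if it takes over 51 s, if anything falls off the work surface, if the arm or the gripper's body presses on something with over 40 N, if the wrist force passes 120 N, or if a joint passes its speed limit or range.

## Working session

There is one attempt and no reset: what is moved stays moved. The work goes in short steps, Python scripts to look and compute and a tool call to move; the robot and the scene stay as the last step left them, time stands still between calls to the robot, and variables do not carry over. Pictures are saved under pics/ and viewed, at most 10 in all, crops included, and the job is handed in when it is done.

Besides the shell and the picture viewer there is one more tool, called after ">>>" by a JSON object that holds its "api" and its "payload", one argument or row to a line. carry_out: Moves the arm, as the interface text tells. Its arguments: {"type":"object","properties":{"motion":{"type":"array","items":{"type":"array"}}},"required":["motion"]}

```bash
mkdir -p pics; python3 - <<'E'
from workcell import manip, imaging
import cv2
s=manip.sense();print(s,manip.hold_point_z)
for n in("scene","top"):
    im=imaging.capture(n);cv2.imwrite(f"pics/{n}0.png",cv2.resize(im[:,:,::-1],(800,600),interpolation=cv2.INTER_CUBIC))
    c=imaging.get_calibration(n);print(n,c)
E
```

```text
{'t': 0.0, 'joint_pos': array([-1.15101697e+00,  2.60649113e-01, -1.39435278e-01,  1.17271020e+00,
       -3.26509826e-05,  1.57081417e+00]), 'dq': array([-0.00015715, -0.0006169 , -0.00019974, -0.00046197,  0.00167782,
       -0.00042981]), 'effort': array([ 3.49953052e-04, -4.05677712e+01,  2.53922957e+01,  1.87071663e-02,
        1.72184168e-04, -1.14837241e-05]), 'eef_pos': array([ 0.21366518, -0.47876505,  0.23045818]), 'ee_rot': array([-9.73800989e-04,  9.78055273e-01,  2.08343187e-01, -2.24146934e-04]), 'ft_force': array([ 0.57210175,  0.51512914, -0.11296911]), 'ft_torque': array([-0.04533458,  0.05278916, -0.00832852]), 'grasp_force': 0.0, 'width': 0.08523007405590997} 0.0187
scene {'mtx': array([[486.16162056,   0.        , 282.21928506],
       [  0.        , 486.16162056, 206.13544861],
       [  0.        ,   0.        ,   1.        ]]), 'R': array([[ 0.87829006,  0.47789193, -0.01502902],
       [ 0.36145238, -0.68421229, -0.63340802],
       [-0.31298362,  0.55088369, -0.77367203]]), 't': array([-0.47879954, -0.15355661,  1.33996456])}
top {'mtx': array([[461.06773949,   0.        , 274.80977972],
       [  0.        , 461.06773949, 206.00838296],
       [  0.        ,   0.        ,   1.        ]]), 'R': array([[-0.01938793, -0.99977206, -0.00894107],
       [-0.99308867,  0.02029213, -0.11559896],
       [ 0.11575404,  0.00663806, -0.99325573]]), 't': array([0.02901812, 0.56061476, 1.22797297])}
```

View pics/scene0.png

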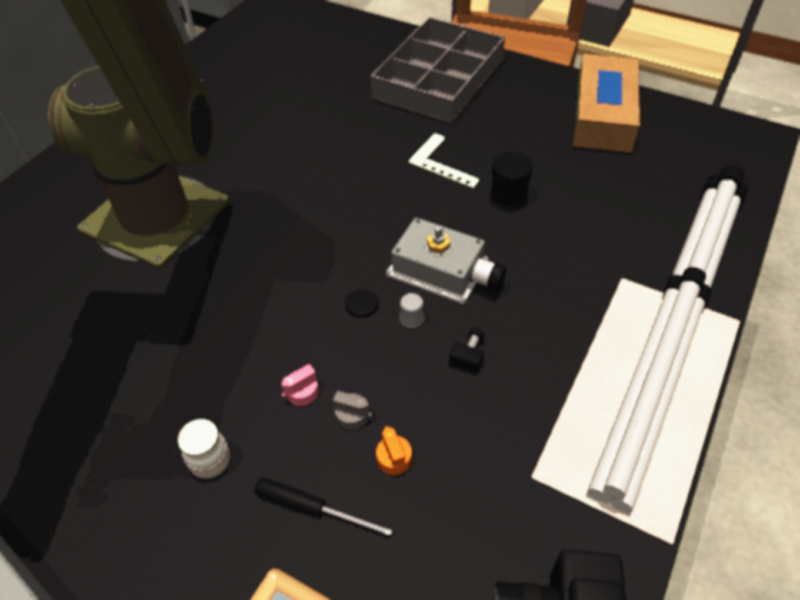

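View pics/top0.png

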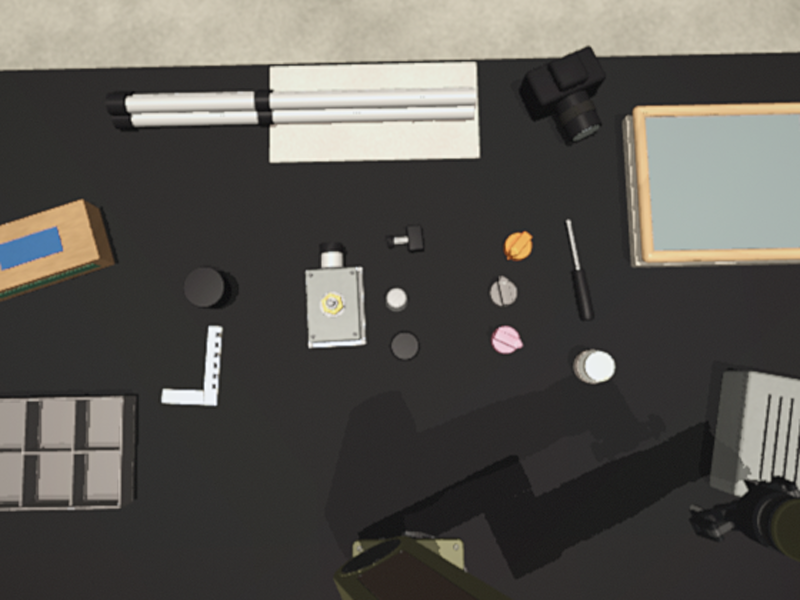

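The scene view shows the drive at (437,260), with the brass nut at (438,242), and the grey knob at (352,408). In the top view the drive is at (335,303) and the grey knob at (503,291). Next I'll enlarge both.

```bash
cat > h.py <<'E'
import numpy as np, cv2
from workcell import manip, imaging
from scipy.spatial.transform import Rotation as Ro
def pix2z(c,u,v,z):
    d=c["R"].T@np.linalg.inv(c["mtx"])@[u,v,1]; o=-c["R"].T@c["t"]
    return o+d*(z-o[2])/d[2]
def proj(c,X):
    p=(c["R"]@np.atleast_2d(X).T+c["t"][:,None]); p=c["mtx"]@p; return (p[:2]/p[2]).T
def crop(im,u,v,hw,hh,k):
    u0,v0=int(u-hw),int(v-hh)
    o=cv2.resize(im[v0:v0+2*hh,u0:u0+2*hw,::-1],None,fx=k,fy=k,interpolation=cv2.INTER_CUBIC)
    print("crop origin",u0,v0,"scale",k); return o
def tool():
    s=manip.sense(); q=s["ee_rot"]; return s["eef_pos"],Ro.from_quat([q[1],q[2],q[3],q[0]])
E
python3 - <<'E'
from h import *
a=imaging.capture("top");b=imaging.capture("scene")
f=.7
m=np.vstack([np.hstack([crop(a,333*f,303*f,25,18,8),crop(a,503*f,291*f,25,18,8)]),np.hstack([crop(b,438*f,242*f,25,18,8),crop(b,352*f,408*f,25,18,8)])])
cv2.imwrite("pics/m1.png",m)
ct=imaging.get_calibration("top");cs=imaging.get_calibration("scene")
print(pix2z(ct,503*f,291*f,.036),pix2z(cs,352*f,408*f,.024),pix2z(ct,333*f,303*f,.1),pix2z(cs,438*f,242*f,.07))
E
```

```text
crop origin 208 194 scale 8
crop origin 327 185 scale 8
crop origin 281 151 scale 8
crop origin 221 267 scale 8
[ 0.56271832 -0.19281704  0.036     ] [ 0.5651146  -0.19576519  0.024     ] [0.53958326 0.12551818 0.1       ] [0.54384728 0.12912871 0.07      ]
```

View pics/m1.png

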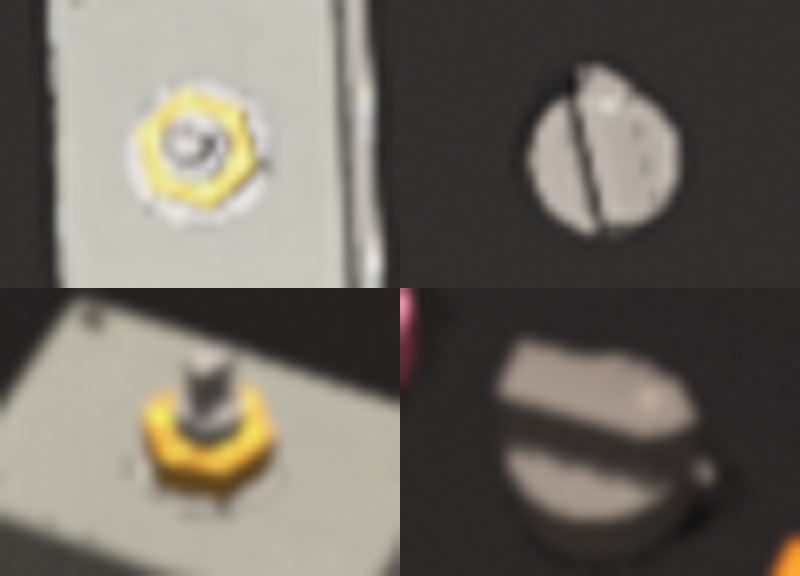

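The top crop shows the nut centred near crop (198,148), with the D-shaft at (190,142). The grey knob's skirt is centred near (605,157), and its point is towards the upper right of image-top, roughly +x. I'll check the wrist camera mounting and plan the move.

```bash
python3 - <<'E'
from h import *
p,R=tool();c=imaging.get_calibration("wrist")
M=R.as_matrix();o=-c["R"].T@c["t"]
print("cam in tool",M.T@(o-p)); print(np.round(c["R"]@M,3)); print(c["mtx"])
t=imaging.get_calibration("top");s=imaging.get_calibration("scene")
n=pix2z(t,208+198/8,194+148/8,.075);k=pix2z(t,327+205/8,185+157/8,.024);print(n,k)
print("tool delta to nut cm",100*M.T@(n+[0,0,.17]-p))
E
```

```text
cam in tool [ 0.06920557 -0.00086619 -0.14299462]
[[ 0.001  1.    -0.   ]
 [-0.961  0.001 -0.276]
 [-0.276  0.001  0.961]]
[[292.33824288   0.         279.8783037 ]
 [  0.         292.33824288 210.38799942]
 [  0.           0.           1.        ]]
[0.54116623 0.12890055 0.075     ] [ 0.56154606 -0.19610303  0.024     ]
tool delta to nut cm [ 54.67156996 -42.17235062  -1.37041566]
```

>>> {"api": "carry_out", "payload": {
  "motion": [
    [[0,0,0],[1.5,-1.2,0],1],
    [[0,0,0],[3.2,-2.5,0],1],
    [[0,0,0],[3.6,-2.8,0],1],
    [[0,0,0],[3.6,-2.8,0],1],
    [[0,0,0],[3.6,-2.8,0],1],
    [[0,0,0],[3.6,-2.8,0],1],
    [[0,0,0],[3.6,-2.8,0],1],
    [[0,0,0],[3.6,-2.8,0],1],
    [[0,0,0],[3.6,-2.8,0],1],
    [[0,0,0],[3.6,-2.8,0],1],
    [[0,0,0],[3.6,-2.8,0],1],
    [[0,0,0],[3.6,-2.8,0],1],
    [[0,0,0],[3.6,-2.8,0],1],
    [[0,0,0],[3.6,-2.8,0],1],
    [[0,0,0],[3.6,-2.8,2],1],
    [[0,0,0],[2.0,-1.5,2],1],
    [[0,0,0],[1.0,-0.6,2],1],
    [[0,0,0],[0,0,0],1]
  ]
}}

```text
t: 2.0
eef_pos: [0.5374, 0.1298, 0.1684]
ee_rot: [-0.0, 0.978, 0.21, -0.003]
ft_force: [-0.7, -1.2, 0.3]
width: 0.0851
grasp_force: 0.0
```

```bash
python3 - <<'E'
from h import *
p,R=tool();c=imaging.get_calibration("wrist");im=imaging.capture("wrist")
np.savez("w1.npz",im=im,**c,p=p)
print(p,np.degrees(manip.sense()["joint_pos"]).round(1))
u=proj(c,[.5412,.1289,.075])[0];print(u)
cv2.imwrite("pics/w1.png",crop(im,*u,60,45,6))
cv2.imwrite("pics/w1f.png",im[:,:,::-1])
E
```

```text
[0.53741885 0.12980027 0.16837921] [ 13.5  19.6 -10.5  60.1   0.  169.3]
[283.7480445 207.8480204]
crop origin 223 162 scale 6
```

View pics/w1.png

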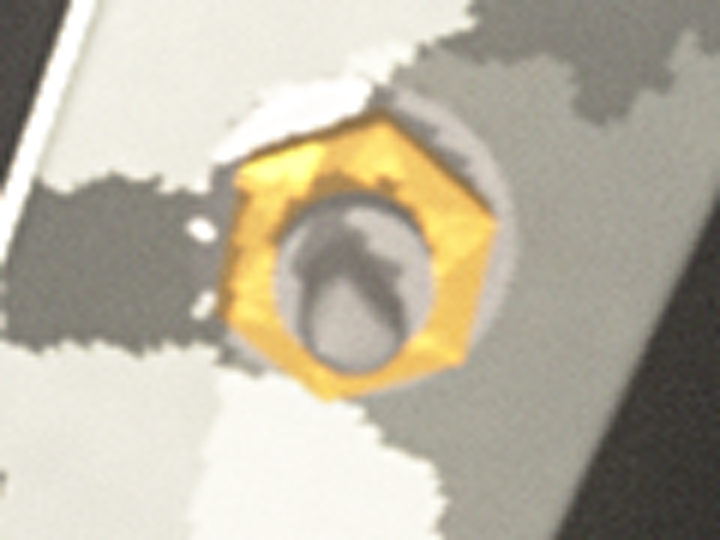

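The wrist crop shows the nut's top corners at (378,112), (495,222), (463,360), (332,400), (222,318) and (238,175). The D end's top is near (353,325), and its flat appears to face up and to the right.

```bash
cat > hexfit.py <<'E'
from h import *
from scipy.optimize import least_squares
def hexfit(c,V,x0,n=6):
    V=np.array(V)
    def f(q):
        a=q[2]+np.arange(6)*np.pi/3
        P=proj(c,np.c_[q[0]+q[3]*np.cos(a),q[1]+q[3]*np.sin(a),np.full(6,.075)])
        D=np.linalg.norm(V[:,None]-P[None],axis=2); return (V-P[D.argmin(1)]).ravel()
    best=min((least_squares(f,[*x0,a,.0205]) for a in np.radians([0,15,30,45])),key=lambda r:r.cost)
    return best.x,np.sqrt(2*best.cost/len(V))
E
python3 - <<'E'
from hexfit import *
c=dict(np.load("w1.npz"))
V=np.array([(378,112),(495,222),(463,360),(332,400),(222,318),(238,175)])/6+[223,162]
q,e=hexfit(c,V,(.541,.129));print(q,e,"corner deg mod60",np.degrees(q[2])%60)
# fit D-top from bottom arc
print(pix2z(c,223+353/6,162+322/6,.103),pix2z(c,223+355/6,162+283/6,.085))
p,R=tool();print("tool yaw of y axis deg",np.degrees(np.arctan2(*R.as_matrix()[[1,0],1])), "dtool cm",100*R.as_matrix().T@(np.array([q[0],q[1],.061])-p))
E
```

```text
[0.54181272 0.13068996 0.25579457 0.02067889] 1.024532390843828 corner deg mod60 14.655949225635382
[0.54219803 0.13127453 0.103     ] [0.54220783 0.13088256 0.085     ]
tool yaw of y axis deg -65.84016093589959 dtool cm [5.00886890e-01 5.87718656e-03 1.08953733e+01]
```

>>> {"api": "carry_out", "payload": {
  "motion": [
    [[0,0,0],[0.5,0,0],1],
    [[0,0,-8.5],[0,0,0],1],
    [[0,0,-8.5],[0,0,0],1],
    [[0,0,-8.5],[0,0,0],1],
    [[0,0,-8.5],[0,0,0],1],
    [[0,0,-8.5],[0,0,0],1],
    [[0,0,-8.5],[0,0,0],1],
    [[0,0,-8.5],[0,0,0],1],
    [[0,0,-8.5],[0,0,0],1],
    [[0,0,-8.5],[0,0,0],1],
    [[0,0,-8.5],[0,0,0],1],
    [[0,0,-8.5],[0,0,0],1],
    [[0,0,-8.5],[0,0,0],1],
    [[0,0,-8.5],[0,0,0],1],
    [[0,0,0],[0,0,0],1],
    [[0,0,0],[0,0,0],1]
  ]
}}

```text
t: 3.65
eef_pos: [0.5447, 0.1296, 0.1726]
ee_rot: [0.001, 0.388, 0.922, 0.001]
ft_force: [0.7, 0.5, -0.4]
width: 0.0853
grasp_force: 0.0
```

```bash
python3 - <<'E'
from h import *
p,R=tool();c=imaging.get_calibration("wrist");im=imaging.capture("wrist")
np.savez("w2.npz",im=im,**c,p=p)
print(np.degrees(manip.sense()["joint_pos"]).round(1))
u=proj(c,[.542,.131,.085])[0];print(u)
cv2.imwrite("pics/w2.png",crop(im,*u,50,40,8))
print(R.as_matrix().round(3));print("tool yaw of y axis deg",np.degrees(np.arctan2(*R.as_matrix()[[1,0],1])), "dtool cm",100*R.as_matrix().T@(np.array([.5420,.1309,.0605])-p))
E
```

```text
[13.4 20.  -9.6 60.3 -0.  59. ]
[279.03784558 212.60082687]
crop origin 229 172 scale 8
[[-0.699  0.716  0.002]
 [ 0.716  0.699  0.   ]
 [-0.001  0.002 -1.   ]]
tool yaw of y axis deg 44.312352711573034 dtool cm [ 0.29166246 -0.11989443 11.20452943]
```

View pics/w2.png

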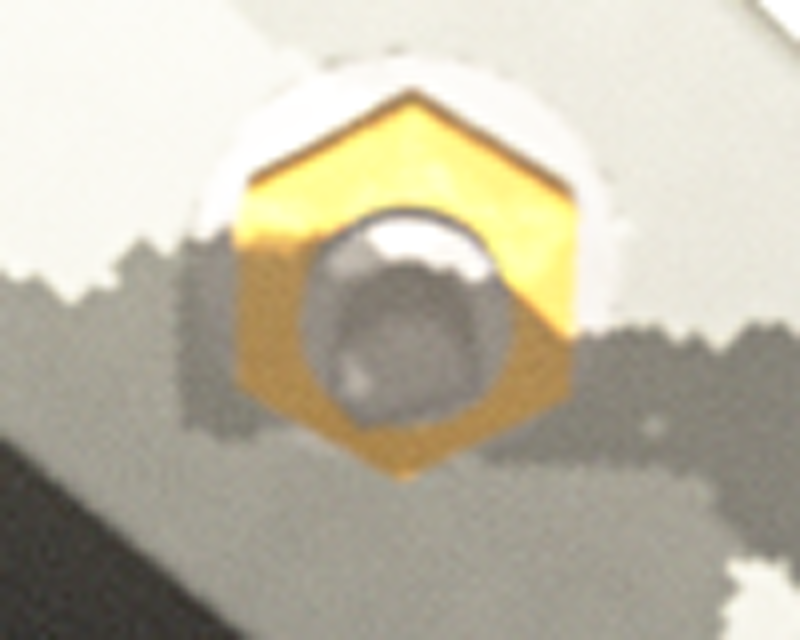

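The nut now sits square to the pads (vertical sides at x=237 and x=577, centre about (405,288)). The shaft's flat is the lower edge from (365,427) to (475,395). I'll refine both from these points.

```bash
python3 - <<'E'
from hexfit import *
c=dict(np.load("w2.npz"))
V=np.array([(412,90),(572,187),(574,395),(404,478),(238,385),(245,185)])/8+[229,172]
q,e=hexfit(c,V,(.541,.129));print(q,e,"corner deg mod60",np.degrees(q[2])%60)
for z in(.101,.103):
    a=pix2z(c,229+365/8,172+427/8,z);b=pix2z(c,229+475/8,172+395/8,z);d=b-a
    print("flat normal",np.degrees(np.arctan2(-d[0],d[1])),(a+b)/2-[.542,.131,0],np.linalg.norm(d))
p,R=tool();print("dtool cm",100*R.as_matrix().T@(np.array([q[0],q[1],.0605])-p))
E
```

```text
[0.54179772 0.13227591 0.23276314 0.021111  ] 1.0442266635070228 corner deg mod60 13.336345604413054
flat normal -28.598807411807787 [ 0.00414899 -0.00148891  0.101     ] 0.011113609019955978
flat normal -28.59880741180786 [ 0.00367049 -0.00101774  0.103     ] 0.011009974093562521
dtool cm [ 0.38574871 -0.0351794  11.17890108]
```

>>> {"api": "carry_out", "payload": {
  "motion": [
    [[0,0,0.8],[0.3,-0.1,1.5],1],
    [[0,0,0],[0,0,2.5],1],
    [[0,0,0],[0,0,2.5],1],
    [[0,0,0],[0,0,2.0],1],
    [[0,0,0],[0,0,1.5],1],
    [[0,0,0],[0,0,1],1],
    [[0,0,0],[0,0,0],1],
    [[0,0,0],[0,0,0],1]
  ]
}}

```text
t: 4.5
eef_pos: [0.5418, 0.1316, 0.0618]
ee_rot: [0.0, 0.393, 0.92, 0.0]
ft_force: [-0.1, 0.4, -0.1]
width: 0.0854
grasp_force: 0.0
```

>>> {"api": "carry_out", "payload": {
  "motion": [
    [[0,0,0],[0,0,0],-1],
    [[0,0,0],[0,0,0],-1],
    [[0,0,0],[0,0,0],-1],
    [[0,0,0],[0,0,0],-1],
    [[0,0,0],[0,0,0],-1],
    [[0,0,0],[0,0,0],-1],
    [[0,0,0],[0,0,0],-1],
    [[0,0,0],[0,0,0],-1]
  ]
}}

```text
t: 5.3
eef_pos: [0.5421, 0.1319, 0.0623]
ee_rot: [0.001, 0.393, 0.92, 0.001]
ft_force: [-0.9, 0.5, 5.8]
width: 0.0342
grasp_force: 59.9
```

>>> {"api": "carry_out", "payload": {
  "motion": [
    [[0,0,4],[0,0,-0.05],-1],
    [[0,0,8],[0,0,0],-1],
    [[0,0,8],[0,0,0],-1],
    [[0,0,8],[0,0,0],-1],
    [[0,0,8],[0,0,0],-1],
    [[0,0,8],[0,0,0],-1],
    [[0,0,6],[0,0,0],-1],
    [[0,0,3],[0,0,0],-1],
    [[0,0,0],[0,0,0],-1]
  ]
}}

```text
t: 6.2
eef_pos: [0.5432, 0.1323, 0.0623]
ee_rot: [0.001, 0.762, 0.648, 0.002]
ft_force: [2.5, 2.0, 0.6]
width: 0.0342
grasp_force: 59.8
```

```bash
cat > st.py <<'E'
from h import *
s=manip.sense();p,R=tool();print(s["t"],p,"yaw y",np.degrees(np.arctan2(*R.as_matrix()[[1,0],1])),"T",s["ft_torque"],"F",s["ft_force"],s["width"],"j",np.degrees(s["joint_pos"]).round(1))
E
python3 st.py
```

```text
6.2 [0.54319939 0.13225278 0.06231999] yaw y -9.24023252526943 T [ 0.40360147 -0.68172599 -0.14322852] F [2.46709155 1.95754186 0.59289462] 0.03419601398187908 j [ 13.7  25.1 -19.6  45.1   0.  112.9]
```

>>> {"api": "carry_out", "payload": {
  "motion": [
    [[0,0,3],[0,0,0],-1],
    [[0,0,3],[0,0,0],-1],
    [[0,0,3],[0,0,0],-1],
    [[0,0,0],[0,0,0],-1]
  ]
}}

```text
t: 6.6
eef_pos: [0.5434, 0.1322, 0.0623]
ee_rot: [0.001, 0.81, 0.586, 0.002]
ft_force: [3.4, 2.5, -0.7]
width: 0.0343
grasp_force: 59.7
```

```bash
python3 st.py
```

```text
6.6 [0.54335759 0.1322117  0.06231572] yaw y -18.189476163221705 T [ 0.46269134 -1.00108889 -0.13416472] F [ 3.39764467  2.48440804 -0.73733886] 0.034256970128141634 j [ 13.7  25.1 -19.6  45.1   0.  121.9]
```

>>> {"api": "carry_out", "payload": {
  "motion": [
    [[0,0,3],[0,0,0],-1],
    [[0,0,3],[0,0,0],-1],
    [[0,0,0],[0,0,0],-1]
  ]
}}

```text
t: 6.9
eef_pos: [0.5435, 0.1322, 0.0623]
ee_rot: [0.001, 0.839, 0.544, 0.002]
ft_force: [5.4, 1.7, -1.1]
width: 0.0346
grasp_force: 59.7
```

```bash
python3 st.py
```

```text
6.9 [0.54351959 0.13216953 0.06234548] yaw y -24.05048264839128 T [ 0.30583874 -1.04651455  0.68704206] F [ 5.43993726  1.73003737 -1.14770308] 0.0345627966630109 j [ 13.7  25.1 -19.6  45.1  -0.  127.7]
```

>>> {"api": "carry_out", "payload": {
  "motion": [
    [[0,0,2],[0,0,0],-1],
    [[0,0,0],[0,0,0],-1],
    [[0,0,0],[0,0,0],-1]
  ]
}}

```text
t: 7.2
eef_pos: [0.5435, 0.1321, 0.0624]
ee_rot: [0.001, 0.848, 0.529, 0.002]
ft_force: [5.6, 2.2, -0.9]
width: 0.0344
grasp_force: 61.3
```

```bash
python3 st.py
```

```text
7.2 [0.54351567 0.13212183 0.06238031] yaw y -26.058175581726132 T [ 0.34109483 -1.0006042   0.39332916] F [ 5.5959119   2.15053686 -0.86492468] 0.03437506689052615 j [ 13.7  25.1 -19.6  45.1  -0.  129.7]
```

>>> {"api": "carry_out", "payload": {
  "motion": [
    [[0,0,3],[0,0,0],-1],
    [[0,0,0],[0,0,0],-1]
  ]
}}

```text
t: 7.4
eef_pos: [0.5436, 0.1321, 0.0624]
ee_rot: [0.001, 0.861, 0.509, 0.002]
ft_force: [4.6, 0.9, -0.4]
width: 0.0342
grasp_force: 65.0
```

```bash
python3 st.py
```

```text
7.4 [0.54355065 0.13210061 0.06241014] yaw y -28.85575509003543 T [ 0.15755988 -1.04120396  1.85159778] F [ 4.59226205  0.92203885 -0.40159354] 0.034233360588295236 j [ 13.7  25.1 -19.6  45.1  -0.  132.5]
```

Torque of 1.85 N m at the last step means the nut is firmly at its stop. I'll release, lift and turn for the knob.

>>> {"api": "carry_out", "payload": {
  "motion": [
    [[0,0,-2],[0,0,0],-1],
    [[0,0,0],[0,0,0],1],
    [[0,0,0],[0,0,0],1],
    [[0,0,0],[0,0,0],1],
    [[0,0,0],[0,0,0],1],
    [[0,0,0],[0,0,0],1],
    [[0,0,0],[0,0,-0.5],1],
    [[0,0,0],[0,0,-2],1],
    [[0,0,0],[0,0,-3],1],
    [[0,0,0],[0,0,-3],1],
    [[0,0,0],[0,0,-2.5],1],
    [[0,0,-8],[0,0,0],1],
    [[0,0,-8],[0,0,0],1],
    [[0,0,-8],[0,0,0],1],
    [[0,0,-8],[0,0,0],1],
    [[0,0,-8],[0,0,0],1],
    [[0,0,-8],[0,0,0],1],
    [[0,0,-8],[0,0,0],1],
    [[0,0,-8],[0,0,0],1]
  ]
}}

```text
t: 9.3
eef_pos: [0.5414, 0.1315, 0.1722]
ee_rot: [0.0, 0.446, 0.895, 0.0]
ft_force: [0.2, 0.1, -0.5]
width: 0.0854
grasp_force: 0.0
```

```bash
python3 - <<'E'
from h import *
c=imaging.get_calibration("wrist");im=imaging.capture("wrist");np.savez("w3.npz",im=im,**c)
E
python3 st.py
```

```text
9.35 [0.54132316 0.13150584 0.17219284] yaw y 37.27990616159771 T [ 0.03495694 -0.06599207  0.00447196] F [ 0.59230942  0.14128196 -0.78893333] 0.08573869193826428 j [13.7 19.8 -9.9 60.3 -0.  66.4]
```

>>> {"api": "carry_out", "payload": {
  "motion": [
    [[0,0,-8],[0,0,0],1],
    [[0,0,-8],[0,0,0],1],
    [[0,0,-8],[0,0,0],1],
    [[0,0,-8],[0,0,0],1],
    [[0,0,-8],[0,0,0],1],
    [[0,0,-8],[0,0,0],1],
    [[0,0,-8],[0,0,0],1],
    [[0,0,-8],[0,0,0],1],
    [[0,0,0],[0.3,-2.0,0],1],
    [[0,0,0],[0.5,-4.1,0],1],
    [[0,0,0],[0.5,-4.1,0],1],
    [[0,0,0],[0.5,-4.1,0],1],
    [[0,0,0],[0.5,-4.1,0],1],
    [[0,0,0],[0.5,-4.1,0],1],
    [[0,0,0],[0.5,-4.1,0],1],
    [[0,0,0],[0.5,-4.0,1],1],
    [[0,0,0],[0.5,-2.0,2],1],
    [[0,0,0],[0,0,1],1],
    [[0,0,0],[0,0,0],1]
  ]
}}

```text
t: 11.25
eef_pos: [0.5584, -0.1963, 0.1301]
ee_rot: [-0.002, -0.092, 0.996, 0.001]
ft_force: [-0.7, -0.3, -0.4]
width: 0.0854
grasp_force: 0.0
```

```bash
python3 - <<'E'
from h import *
c=imaging.get_calibration("wrist");im=imaging.capture("wrist");np.savez("w4.npz",im=im,**c)
d=dict(np.load("w3.npz"));i3=d["im"]
a=crop(i3,*proj(d,[.542,.1315,.085])[0],50,50,8)
b=crop(im,*proj(c,[.5615,-.196,.03])[0],66,66,6)
cv2.imwrite("pics/w34.png",np.hstack([cv2.resize(a,(400,400)),cv2.resize(b,(396,400),interpolation=cv2.INTER_AREA)[:,:396]]))
cv2.imwrite("pics/w3.png",a[:600]);cv2.imwrite("pics/w4.png",b[:600])
E
python3 st.py
```

```text
crop origin 231 166 scale 8
crop origin 212 149 scale 6
11.3 [ 0.55910576 -0.19587141  0.1312161 ] yaw y 100.70447909636147 T [ 0.02833206 -0.01297878  0.03004135] F [-0.14057548  0.36735543  0.31572225] 0.08533348381292671 j [-19.3  24.8  -8.5  56.9   0.  -30. ]
```

View pics/w34.png

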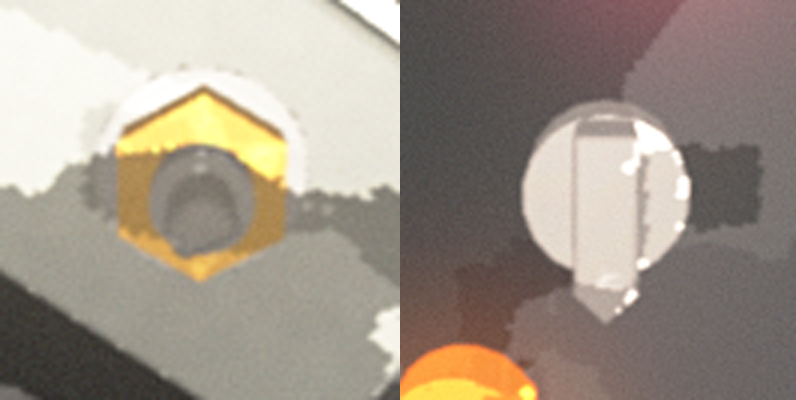

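On the left, the nut's hex has turned about 66° and its sides are again vertical. On the right, the knob's bar runs straight down the image: its sides are at x=576 and x=638, its back end is at y=137, its shoulders are at y=287 and the point is down at (604,322).

```bash
python3 - <<'E'
from h import *
c=dict(np.load("w4.npz"));g=lambda u,v,z:pix2z(c,212+(u-400)/3,149+v/3.03,z)[:2]
L=[g(576,137,.048),g(575,285,.048)];R_=[g(638,137,.048),g(637,287,.048)]
back=(L[0]+R_[0])/2;sh=(L[1]+R_[1])/2;d=sh-back;print("len",np.linalg.norm(d),"yaw",np.degrees(np.arctan2(d[1],d[0])),"width",np.linalg.norm(L[0]-R_[0]))
u=d/np.linalg.norm(d);print("centre from back",back+.024*u,"from shoulder",sh-.020*u)
print("skirt centre",(g(522,190,.024)+g(692,190,.024))/2)
C=(back+.024*u+sh-.020*u)/2
p,R=tool();print(C,"dtool cm",100*R.as_matrix().T@(np.r_[C,.03]-p))
d3=dict(np.load("w3.npz"));h=lambda u,v:pix2z(d3,231+u/4,166+v/4,.103)
a,b=h(180,250),h(235,237);e=b-a;print("flat",np.degrees(np.arctan2(-e[0],e[1])),(a+b)/2)
print(pix2z(d3,231+202/4,166+183/4,.075))
E
```

```text
len 0.041609109727182694 yaw 10.344719185536812 width 0.016297984015567153
centre from back [ 0.56215565 -0.19395103] from shoulder [ 0.55980362 -0.19438036]
skirt centre [ 0.55936981 -0.194174  ]
[ 0.56097963 -0.19416569] dtool cm [-0.23393546  0.11562001 10.1214177 ]
flat -38.81365207374651 [0.54466539 0.13008575 0.103     ]
[0.5415477  0.13266279 0.075     ]
```

>>> {"api": "carry_out", "payload": {
  "motion": [
    [[0,0,0],[-0.22,0.12,2],1],
    [[0,0,0],[0,0,2.5],1],
    [[0,0,0],[0,0,2.5],1],
    [[0,0,0],[0,0,2],1],
    [[0,0,0],[0,0,1],1],
    [[0,0,0],[0,0,0.3],1],
    [[0,0,0],[0,0,0],1],
    [[0,0,0],[0,0,0],1]
  ]
}}

```text
t: 12.1
eef_pos: [0.563, -0.1952, 0.0301]
ee_rot: [0.001, -0.094, 0.996, -0.0]
ft_force: [0.0, -0.6, 1.3]
width: 0.0853
grasp_force: 0.0
```

>>> {"api": "carry_out", "payload": {
  "motion": [
    [[0,0,0],[0.15,0.08,0.3],1],
    [[0,0,0],[0,0,0],1],
    [[0,0,0],[0,0,0],-1],
    [[0,0,0],[0,0,0],-1],
    [[0,0,0],[0,0,0],-1],
    [[0,0,0],[0,0,0],-1],
    [[0,0,0],[0,0,0],-1],
    [[0,0,0],[0,0,0],-1],
    [[0,0,0],[0,0,0],-1],
    [[0,0,0],[0,0,0],-1],
    [[0,0,0],[0,0,0],-1],
    [[0,0,0],[0,0,0],-1]
  ]
}}

```text
t: 13.3
eef_pos: [0.5606, -0.1948, 0.026]
ee_rot: [0.0, -0.094, 0.996, -0.0]
ft_force: [0.6, -0.2, 2.7]
width: 0.0168
grasp_force: 58.8
```

```bash
python3 st.py
```

```text
13.3 [ 0.56056455 -0.19476571  0.02598476] yaw y 100.74896371608484 T [ 0.0312567  -0.02097585  0.00278775] F [ 0.55194361 -0.1917112   2.67721729] 0.016767602424251408 j [-19.2  30.3 -16.7  43.   -0.  -29.9]
```

>>> {"api": "carry_out", "payload": {
  "motion": [
    [[0,0,0],[0,0,-0.5],-1],
    [[0,0,0],[0,0,-2],-1],
    [[0,0,0],[0,0,-3],-1],
    [[0,0,0],[0,0,-3],-1],
    [[0,0,0],[0,0,-3],-1],
    [[0,0,0],[0,0,-2.5],-1],
    [[0,0,7.9],[0,0,0],-1],
    [[0,0,7.9],[0,0,0],-1],
    [[0,0,7.9],[0,0,0],-1],
    [[0,0,7.9],[0,0,0],-1],
    [[0,0,7.9],[0,0,0],-1],
    [[0,0,0],[0,0,0],-1]
  ]
}}

```text
t: 14.5
eef_pos: [0.5597, -0.1944, 0.1655]
ee_rot: [-0.001, 0.248, 0.969, 0.0]
ft_force: [-0.3, -0.4, -1.7]
width: 0.017
grasp_force: 58.5
```

```bash
python3 - <<'E'
from h import *
c=imaging.get_calibration("wrist");im=imaging.capture("wrist");p,R=tool();np.savez("w5.npz",im=im,**c)
f=lambda x:cv2.convertScaleAbs(x,alpha=1.6,beta=-60)
P=[]
for n in("w2","w3"):
    d=dict(np.load(n+".npz")); P.append(f(crop(d["im"],*proj(d,[.542,.1315,.095])[0],20,15,20)[:,:400]))
    P[-1]=cv2.resize(P[-1],(400,300))
k=cv2.resize(crop(im,*proj(c,p+[0,0,.0])[0],66,50,6),(400,300))
k2=cv2.resize(im[:,:,::-1],(400,300))
cv2.imwrite("pics/m5.png",np.vstack([np.hstack(P),np.hstack([k,k2])]))
E
python3 st.py
```

```text
crop origin 259 200 scale 20
crop origin 261 205 scale 20
crop origin 213 214 scale 6
14.55 [ 0.55979169 -0.19448975  0.1655632 ] yaw y 61.40884085997386 T [0.03824148 0.01550081 0.00017175] F [ 0.38648385 -0.12422921 -1.13449397] 0.01705128265761133 j [-19.2  23.4  -5.2  61.4  -0.    9.4]
```

View pics/m5.png

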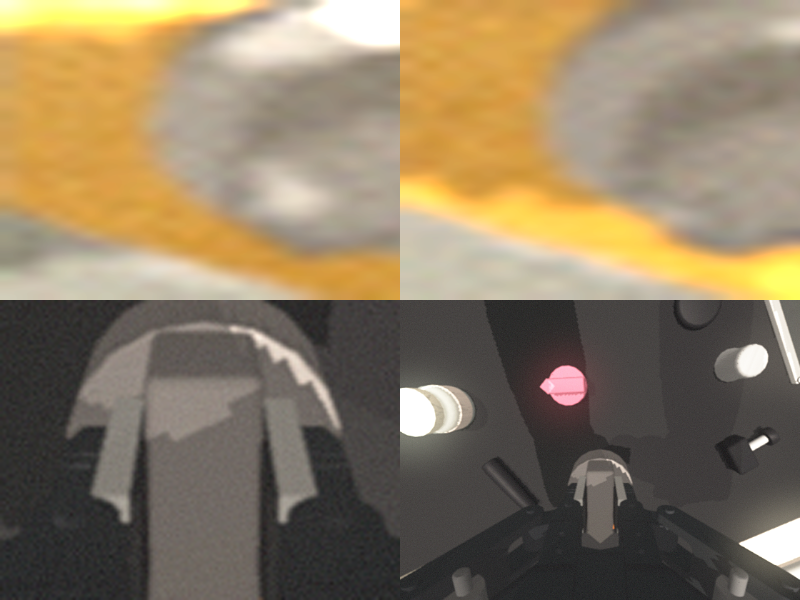

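The knob is held cleanly and square in the pads; the back edge of the bar's top runs from (150,377) to (258,377) in the lower-left panel. The shaft crops were cut badly, so I'll redo them.

```bash
python3 - <<'E'
from h import *
c=dict(np.load("w5.npz"));p,R=tool();M=R.as_matrix()
b=pix2z(c,213+204/3.03,214+77/3,p[2]+.022);print("back edge in tool mm",1000*M.T@(b-p))
P=[]
for n in("w1","w2","w3"):
    d=dict(np.load(n+".npz")); x=crop(d["im"],*proj(d,[.542,.1315,.097])[0],16,16,24)
    g=cv2.cvtColor(x,cv2.COLOR_BGR2GRAY); g=cv2.createCLAHE(3,(2,2)).apply(g); P.append(cv2.resize(g,(264,264)))
cv2.imwrite("pics/m6.png",cv2.resize(np.hstack(P),(792,264)))
E
```

```text
back edge in tool mm [ 22.83432654   0.25514197 -21.97548773]
crop origin 265 197 scale 24
crop origin 263 200 scale 24
crop origin 265 205 scale 24
```

View pics/m6.png

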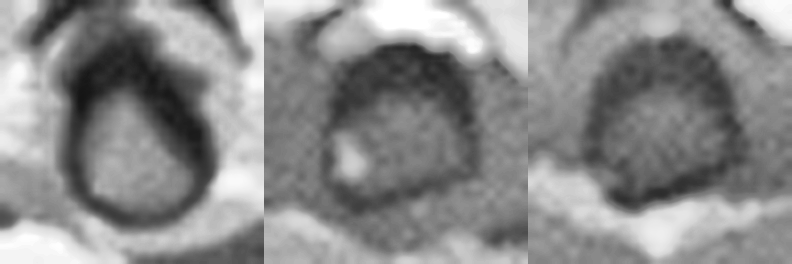

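In the three shaft crops the flat edge runs: panel 1 (133,97)→(193,165), panel 2 (350,210)→(472,178), panel 3 (620,208)→(745,168).

```bash
python3 - <<'E'
from h import *
O=[(265,197),(263,200),(265,205)]
S=[((133,97),(193,165)),((350-264,210),(472-264,178)),((620-528,208),(745-528,168))]
for n,o,s in zip(("w1","w2","w3"),O,S):
    d=dict(np.load(n+".npz"));a,b=[pix2z(d,*(np.array(o)+np.array(q)/8.25),.102) for q in s]
    e=b-a;print(n,np.degrees(np.arctan2(-e[0],e[1]))%180-180,(a+b)/2)
p,R=tool();M=R.as_matrix()
print("dtool cm to TCP over shaft",100*M.T@(np.array([.542,.1315,.165])-p), "knob centre in tool x mm",22.8-24)
E
```

```text
w1 -25.380407551456557 [0.54479255 0.13003488 0.102     ]
w2 -30.19313021654986 [0.54561364 0.12929854 0.102     ]
w3 -34.125666391630205 [0.54585596 0.12961328 0.102     ]
dtool cm to TCP over shaft [17.16259469 27.77233048  0.06924633] knob centre in tool x mm -1.1999999999999993
```

>>> {"api": "carry_out", "payload": {
  "motion": [
    [[0,0,0],[1.0,1.6,0],-1],
    [[0,0,0],[2.0,3.3,0],-1],
    [[0,0,0],[2.3,3.7,0],-1],
    [[0,0,0],[2.3,3.7,0],-1],
    [[0,0,0],[2.3,3.7,0],-1],
    [[0,0,0],[2.3,3.7,0],-1],
    [[0,0,0],[2.3,3.7,0],-1],
    [[0,0,0],[1.7,2.8,0],-1],
    [[0,0,0],[1.0,1.6,0],-1],
    [[0,0,1.4],[0,0,0],-1],
    [[0,0,0],[0,0,0],-1],
    [[0,0,0],[0,0,0],-1]
  ]
}}

```text
t: 15.75
eef_pos: [0.5428, 0.1313, 0.1657]
ee_rot: [-0.0, 0.26, 0.966, -0.0]
ft_force: [-0.3, 0.1, -0.5]
width: 0.0167
grasp_force: 58.7
```

```bash
python3 - <<'E'
from h import *
p,R=tool();print("dtool cm",100*R.as_matrix().T@(np.array([.5419,.1315,.135])-p))
E
python3 st.py
```

```text
dtool cm [ 0.09217499 -0.02467922  3.07464771]
15.75 [0.54283496 0.13126284 0.16574615] yaw y 59.868385516107075 T [ 0.0204222  -0.02622808  0.05690224] F [-0.33573915  0.07492084 -0.51429867] 0.016699207766289272 j [ 13.6  20.2 -10.3  59.5  -0.   43.7]
```

>>> {"api": "carry_out", "payload": {
  "motion": [
    [[0,0,0],[0.09,-0.02,1.5],-1],
    [[0,0,0],[0,0,1.5],-1],
    [[0,0,0],[0,0,0.5],-1],
    [[0,0,0],[0,0,0.3],-1],
    [[0,0,0],[0,0,0.2],-1],
    [[0,0,0],[0,0,0],-1]
  ]
}}

```text
t: 16.35
eef_pos: [0.5422, 0.1319, 0.126]
ee_rot: [-0.0, 0.26, 0.966, 0.0]
ft_force: [-0.1, 0.9, -0.5]
width: 0.0169
grasp_force: 58.7
```

```bash
python3 st.py
```

```text
16.35 [0.54221878 0.13185207 0.12596702] yaw y 59.83435482767247 T [-0.00068719  0.19699351  0.00410553] F [-0.09642412  0.90263932 -0.49464541] 0.016884624132642148 j [ 13.7  21.8 -14.2  54.    0.   43.8]
```

>>> {"api": "carry_out", "payload": {
  "motion": [
    [[0,0,0],[0,0,0.2],-1],
    [[0,0,0],[0,0,0.2],-1],
    [[0,0,0],[0,0,0.2],-1],
    [[0,0,0],[0,0,0],-1]
  ]
}}

```text
t: 16.75
eef_pos: [0.5421, 0.1321, 0.1195]
ee_rot: [-0.0, 0.26, 0.966, -0.0]
ft_force: [-0.6, -0.3, -1.0]
width: 0.0167
grasp_force: 58.7
```

```bash
python3 st.py
```

```text
16.75 [0.54214289 0.13210622 0.11951929] yaw y 59.861463335673285 T [-0.02810769  0.31799309  0.0528394 ] F [-0.58166597 -0.29724559 -1.01744185] 0.016680294109689197 j [ 13.7  22.1 -14.8  53.2  -0.   43.8]
```

>>> {"api": "carry_out", "payload": {
  "motion": [
    [[0,0,0],[0,0,0.3],-1],
    [[0,0,0],[0,0,0.3],-1],
    [[0,0,0],[0,0,0.2],-1],
    [[0,0,0],[0,0,0.2],-1],
    [[0,0,0],[0,0,0],-1]
  ]
}}

```text
t: 17.25
eef_pos: [0.5422, 0.1321, 0.1097]
ee_rot: [-0.0, 0.26, 0.966, -0.0]
ft_force: [-3.0, -0.4, 1.7]
width: 0.0168
grasp_force: 58.9
```

```bash
python3 st.py
```

```text
17.25 [0.54217474 0.13208892 0.10965885] yaw y 59.85618522283789 T [-0.03532747  0.60280965  0.01611341] F [-3.02937769 -0.39907403  1.7205746 ] 0.01675708331959423 j [ 13.7  22.6 -15.7  51.8   0.   43.8]
```

>>> {"api": "carry_out", "payload": {
  "motion": [
    [[0,0,0],[-0.05,0,0.2],-1],
    [[0,0,0],[0,0,0.2],-1],
    [[0,0,0],[0,0,0.2],-1],
    [[0,0,0],[0,0,0.1],-1],
    [[0,0,0],[0,0,0],-1]
  ]
}}

```text
t: 17.75
eef_pos: [0.5423, 0.132, 0.1031]
ee_rot: [-0.0, 0.26, 0.966, 0.0]
ft_force: [-5.8, -0.0, 6.4]
width: 0.0171
grasp_force: 59.7
```

```bash
python3 st.py
```

```text
17.75 [0.54230468 0.13202237 0.10305045] yaw y 59.86249792346309 T [ 0.13201977  1.20895043 -0.01944864] F [-5.81914854 -0.01578292  6.41237519] 0.017064686954146247 j [ 13.7  22.9 -16.2  50.9   0.   43.8]
```

>>> {"api": "carry_out", "payload": {
  "motion": [
    [[0,0,0],[0.1,0,0.1],-1],
    [[0,0,0],[0,0,0.1],-1],
    [[0,0,0],[0,0,0],-1]
  ]
}}

```text
t: 18.05
eef_pos: [0.5423, 0.1321, 0.1028]
ee_rot: [0.001, 0.26, 0.966, 0.0]
ft_force: [-6.0, -1.1, 15.0]
width: 0.0168
grasp_force: 61.0
```

```bash
python3 st.py
```

```text
18.05 [0.54229899 0.13210824 0.10278097] yaw y 59.847283137199895 T [-0.30093287  1.53220692 -0.03136753] F [-5.98614003 -1.11161689 15.02960385] 0.01680729412248866 j [ 13.7  22.8 -16.4  50.7  -0.   43.9]
```

>>> {"api": "carry_out", "payload": {
  "motion": [
    [[0,0,0],[0,0,0.05],-1],
    [[0,0,0],[0,0,0],-1],
    [[0,0,0],[0,0,0],-1],
    [[0,0,0],[0,0,0],-1]
  ]
}}

```text
t: 18.45
eef_pos: [0.5423, 0.1321, 0.1027]
ee_rot: [0.001, 0.26, 0.966, 0.0]
ft_force: [-8.5, -1.7, 16.9]
width: 0.0169
grasp_force: 61.3
```

```bash
python3 st.py; python3 - <<'E'
from h import *
a=imaging.capture("scene");w=imaging.capture("wrist")
c=imaging.get_calibration("scene")
x=crop(a,*proj(c,[.542,.132,.09])[0],50,50,4)
cv2.imwrite("pics/end.png",np.hstack([x,cv2.resize(w[215:415,180:380,::-1],(400,400),interpolation=cv2.INTER_CUBIC)]))
E
```

```text
18.45 [0.54231756 0.13211084 0.10274432] yaw y 59.843189070831876 T [-3.76946532e-01  1.77528443e+00 -1.64630325e-03] F [-8.46403329 -1.6521172  16.94144677] 0.016882305868600036 j [ 13.7  22.8 -16.4  50.7  -0.   43.9]
crop origin 256 112 scale 4
```

View pics/end.png

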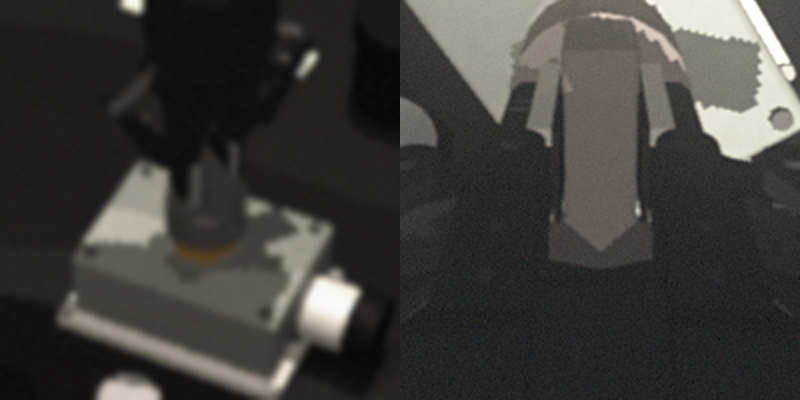

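The knob's skirt sits just above the nut at (205,245), which matches being home and fully pressed. It is still square in the pads and held at the bottom stop with 17 N.

```bash
python3 -c "
from workcell import manip
print(manip.finish_job())"
```

```text
the job is handed in; nothing more can be done
None
```

The job is handed in at about 18.5 s: the nut is snug at its stop, the grey knob is home on the shaft with its point over the flat, and it is still gripped and pressed to the bottom stop with about 17 N.

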